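# File the green glaze sample in the studio drawer

## Robot

A 6-joint arm with a two-finger parallel gripper is mounted at the origin on the work surface. World frame = base frame: x ahead of the robot, y to its left, z up, the work surface at z = 0. Lengths are in m, angles in rad, forces in N, time in s.
With the tool pointing down it reaches from about 0.325 to 0.775 m from the base axis. Payload 5.5 kg.
Tool frame: the origin (TCP) lies between the finger pads; the fingertips stand 8 mm ahead of it and the grasp point (between the pads) lies 11 mm behind it (tcp_to_tips is the distance from the TCP to the fingertips, in m); z points along the fingers, y is the direction in which the jaws open and shut (so a half turn about z gives the same grasp; the last joint's range is limited). The gripper opens to 88 mm and grips with 3 to 60 N. Pads are 20 mm wide; open, the fingers measure 115 mm over their backs; the gripper's body (75 mm by 178 mm) begins 61 mm behind the grasp point.
Start: joints at [1.057, 0.091, 1.231, -0, 1.82, -0.057], TCP at [0.265, 0.538, 0.231] pointing down, gripper open.
Joint ranges: [-2.87, 2.87], [-0.86, 2.18], [0.17, 2.46], [-1.51, 4.65], [0.06, 2.69], [-2.65, 2.65]. Speed limits (rad/s): [2.57, 2.57, 3.01, 3.14, 3.14, 3.14].

## Interface

Orientations are given as a unit quaternion [w, x, y, z].
In Python, from bench import * gives the robot as it stands. Calls block until the motion is done:
- move_to(position, orientation): joint-space move of the TCP to a pose.
- move_l(position, speed=0.15, orientation=None): straight line of the TCP; orientation=None keeps the orientation; speed is the mean speed in m/s.
- movej(angles): joint-space move.
- gripper_open() and close(): open the fingers fully, or close them until they stop; the grip force is fixed at half the most.
- hold(seconds).
- inverse_kinematics(position, orientation): joint angles nearest the present ones, or None.
- state(): the state.
- get_image(name): name is "scene" or "top" or "wrist"; returns a dict with "frame" (384x512x3 uint8, blue, green, red), "depth" (384x512 float32, m along the optical axis (not along the pixel's ray), 0 where there is no reading), "camera_matrix" (3x3 intrinsics, pixels), "view" (4x4, takes a point from world to camera coordinates). Camera axes: x right, y up, looking along -z (the intrinsics and any distortion apply to the point x, -y, -z); pixel columns grow to the right and rows downward; lengths in m; the calibration is good to about 2 mm. A picture is of the moment at which its call begins.
A pose or a line that the arm cannot do raises IKError and nothing moves.
- job_done(): hands the job in, once; it reports no verdict.
The state is a dict: "time": time; "joint_pos": joint angles; "dq": joint speeds; "joint_torque": joint torques, N m; "ee_pos": TCP position; "ee_rot": TCP orientation; "ft_force": force on the tool from outside, world axes, zero at the start; "moment": the same for the moment, N m; "finger_gap": finger opening in m.
Only numpy, scipy, OpenCV 4.12 (cv2) and the standard library are available. Lean on these libraries where they do the work, as an engineer would, in place of code of your own. Each camera call takes 0.05 s, during which the arm holds its last target. There are 200 camera calls.

## Task

Put the green sample tile away: lift it off the drying easel and stand it upright on its long thin edge, on its own, in the empty compartment of the open drawer, then let go and push the drawer fully shut without toppling it. Leave the blue tile on the easel, the jars upright in the drawer and everything else on the table where it is.

Things in the scene. Friction and masses are not known exactly. Their poses are not given: they have to be found in the camera images.
- green_tile: green ceramic sample tile, 110 mm long (y), 75 high (z), 16 thick (x), about 0.3 kg. Origin: centre of its lower long edge; z runs up along its face, x square to it. It starts leaning 28 degrees from vertical on the easel, upper edge towards the robot; grip its thickness at the middle of the upper edge with the tool tilted alike (pointing down and away from the robot)
- green_tile_mid (a point): the centre of the green tile's volume (37.5 mm up its z axis from its origin)
- blue_tile: blue tile, same size and lean, beside the green one, centres 140 mm apart; either may be the left one; stays there
- easel: fixed wooden drying easel, base 130 x 280 x 14 mm, origin under its centre; y along the row of tiles, which lean to its -x. Their lower edges rest on a ledge 80 mm above the table; behind each tile two 12 mm rails near its ends (82 mm clear between them) support its lower 46 mm
- cabinet: fixed low plywood cabinet, 270 deep (x) x 300 wide (y) x 128 mm high, one drawer in its face, a box and a tub up to 72 mm tall on top, from 150 mm behind the face. Origin: bottom middle of the face that looks to the robot; x runs into the cabinet
- drawer (a joint): how far the drawer is out, in m: 0 shut, at most 0.18; starts 0.145 to 0.177. Slides along the cabinet's x with about 2 N of friction and stays where left. The gap open from above, between the inside of the drawer's front and the cabinet's face, is exactly this long
- tile_bay (a point): floor of the empty left (+y) compartment, midway between its side walls, 70 mm behind the inside of the drawer's front; moves with the drawer; x into the cabinet, y across, z up. Compartment 120 mm wide, 232 long inside, floor 20 mm above the table, side walls 49 mm and drawer front 94 mm above the floor
- drawer_front (a point): middle of the upper edge of the drawer's white front, on its outer face, 114 mm above the table; axes as tile_bay. The front is 290 mm wide, 15 thick, outer face 15 mm before the cabinet's face when shut; a steel bar handle 100 mm long stands 35 mm out from it, 64 mm below this edge
- jar_red: glaze jar with red cap, 56 mm across, 65 mm high, in the right-hand compartment of the drawer; origin under its centre
- jar_white: the same with a white cap, behind the red-capped one
- bowl: green glass bowl, 120 mm across, 55 mm high; origin under its centre
- batten: wooden batten 200 x 28 x 8 mm lying on the table; origin under its centre, x along it
- tool_cup: terracotta cup 84 mm across, 100 mm high, with pottery tools standing up to about 210 mm; origin under its centre
Not all that is in view belongs to the job. There is more than one size of the green_tile; the one meant has the size given above. What is shaped like the jar_white but turquoise is not meant.

How it is judged:
On the way:
1. the green tile stands upright on its long edge, let go, in the left-hand compartment of the drawer, which is still open (x of green_tile_mid in the frame of tile_bay between -0.07 and 0.16 m and y of green_tile_mid in the frame of tile_bay between -0.06 and 0.06 m and z of green_tile_mid in the frame of tile_bay between 0.03 and 0.045 m and angle between green_tile's own x axis and vertical between 1.4 and 1.74 rad and angle between green_tile's own y axis and vertical between 1.45 and 1.69 rad and contact force between green_tile and the fingers below 0.1 N and value of joint drawer above 0.1 m), for 0.2 s.
At the end, for the whole second after the job is handed in: The drawer is shut to within 8 mm; in its left-hand compartment the green tile stands at rest on a long thin edge on the floor, faces within 9 degrees of vertical and long edge within 6 of level, let go; both jars are upright (0.2 rad) and the blue tile is within 20 mm of its start (x of green_tile_mid in the frame of tile_bay between -0.07 and 0.16 m and y of green_tile_mid in the frame of tile_bay between -0.06 and 0.06 m and z of green_tile_mid in the frame of tile_bay between 0.03 and 0.045 m and angle between green_tile's own x axis and vertical between 1.4 and 1.74 rad and angle between green_tile's own y axis and vertical between 1.45 and 1.69 rad and contact force between green_tile and the fingers below 0.1 N and value of joint drawer below 0.008 m and linear speed of green_tile below 0.02 m/s and angle between each of jar_red, jar_white's own z axis and vertical below 0.2 rad and distance of blue_tile from where it was at the start of the episode below 0.02 m); the robot touches nothing.
It fails at once if the blue tile is moved by more than 20 mm (distance of blue_tile from where it was at the start of the episode above 0.02 m).
It fails at once if a jar in the drawer is tipped over (angle between any of jar_red, jar_white's own z axis and vertical above 0.5 rad).
It fails at once if the bowl, batten or tool cup is moved by more than 30 mm (distance of any of bowl, batten, tool_cup from where it was at the start of the episode above 0.03 m).
It also fails if it takes over 51 s, if anything falls off the work surface, if the arm or the gripper's body presses on something with over 40 N, if the wrist force passes 120 N, or if a joint passes its speed limit or range.

## Working session

There is one attempt and no reset: what is moved stays moved. The work goes in short steps, each a Python script; the robot and the scene stay as the last script left them, time stands still between calls to the robot, and variables do not carry over. Pictures are saved under pics/ and viewed, about 8 in all and at most 12, crops included, and the job is handed in when it is done.

```bash
mkdir -p pics; ls; cat > h.py <<'E'
from bench import *
import numpy as np, cv2
def snap(n,f):
    im=get_image(n); cv2.imwrite('pics/'+f+'.png',im['frame']); np.savez('pics/'+f+'.npz',**im); return im
def pts(im):
    K=im['camera_matrix'];V=im['view'];d=im['depth'];h,w=d.shape
    u,v=np.meshgrid(np.arange(w),np.arange(h))
    c=np.stack([(u-K[0,2])/K[0,0]*d,-(v-K[1,2])/K[1,1]*d,-d,np.ones_like(d)],-1)
    P=(c@np.linalg.inv(V).T)[...,:3]; P[d==0]=np.nan; return P
E
python3 - <<'E'
from h import *
a=snap('scene','s0');b=snap('top','t0')
cv2.imwrite('pics/both.png',cv2.resize(np.vstack([a['frame'],b['frame']]),None,fx=.78,fy=.78))
print(a['camera_matrix'],a['view'],b['view'],state())
E
```

```text
pics
[[384.3643058    0.         259.83225293]
 [  0.         384.3643058  187.15068423]
 [  0.           0.           1.        ]] [[ 0.45172528  0.89202812  0.01516933 -0.34747107]
 [-0.72525722  0.35726391  0.58852737  0.37091962]
 [ 0.51956351 -0.27685436  0.80833497 -1.58293834]
 [ 0.          0.          0.          1.        ]] [[ 2.88951371e-02 -9.99570817e-01  4.82204903e-03  3.85550523e-02]
 [ 9.86793021e-01  2.92943186e-02  1.59315335e-01 -6.48339576e-01]
 [-1.59388218e-01  1.54925874e-04  9.87215970e-01 -1.11735502e+00]
 [ 0.00000000e+00  0.00000000e+00  0.00000000e+00  1.00000000e+00]] {'time': 0.1, 'joint_pos': array([ 1.05726759e+00,  9.17827833e-02,  1.23176085e+00, -2.62489691e-06,
        1.81979932e+00, -5.67081566e-02]), 'dq': array([ 1.40641954e-04,  2.62244714e-04, -2.36676856e-03, -7.47058314e-04,
       -2.46690347e-03,  8.33221606e-05]), 'joint_torque': array([ 2.35269654e-03, -4.47855985e+01, -4.07571280e+01,  7.00725429e-02,
        2.84014572e-02, -8.28485440e-05]), 'ee_pos': array([0.26454086, 0.53825237, 0.22962302]), 'ee_rot': array([-2.44934286e-04,  2.26429615e-01,  9.74027137e-01, -8.40179179e-04]), 'ft_force': array([-0.78070239, -0.51718949, -0.37489046]), 'moment': array([ 0.02001599,  0.0249668 , -0.05822681]), 'finger_gap': 0.08791326756646581}
```

View pics/s0.png

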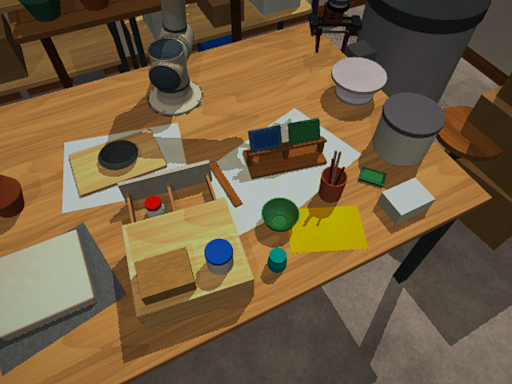

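View pics/t0.png

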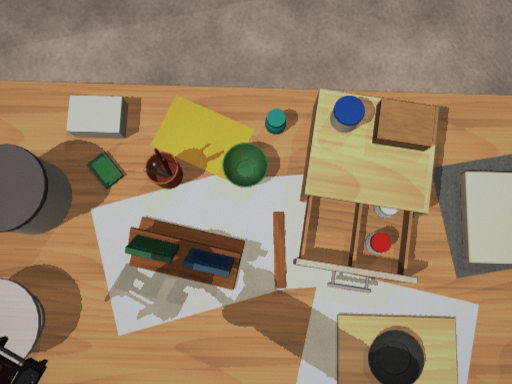

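The top view shows the green tile on the easel at (152,248), the blue one at (209,262), the drawer opening at about (332,232) for the left bay, its front running from (297,268) to (415,275), and the batten at (279,249). I'll measure from the depth.

```bash
cat > m.py <<'E'
from h import *
b=dict(np.load('pics/t0.npz'));P=pts(b);hsv=cv2.cvtColor(b['frame'],cv2.COLOR_BGR2HSV)
roi=np.zeros(hsv.shape[:2],bool);roi[215:290,110:250]=1
for n,lo,hi in(('green',45,88),('blue',95,125)):
    m=roi&(hsv[...,0]>lo)&(hsv[...,0]<hi)&(hsv[...,1]>110)&(P[...,2]>.09)
    q=P[m];q=q[~np.isnan(q).any(1)]
    print(n,len(q),q.min(0),q.max(0),np.percentile(q,[1,50,99],axis=0).round(3).tolist())
    top=q[q[:,2]>np.percentile(q[:,2],99)-.012]
    r=cv2.minAreaRect((top[:,:2]*1000).astype(np.float32));print(' top rect',r,cv2.boxPoints(r).round(1).tolist(),'zmax',np.percentile(top[:,2],[50,90,99]))
    c=q.mean(0);w=np.linalg.svd(q-c)[2];print(' pca normal',w[2],'axis',w[0])
def prof(name,sl,ax): pass
# easel orientation: brown above z .06..; drawer front top edge z~.114
z=P[...,2]
for name,lo,hi,box in(('front',.104,.122,(245,290,285,425)),('cabtop',.122,.135,(85,215,295,450)),('batten',.004,.014,(205,292,270,290)),('bowl',.02,.07,(135,190,215,275)),('cup',.05,.3,(145,190,140,190))):
    m=np.zeros_like(z,bool);m[box[0]:box[1],box[2]:box[3]]=1
    m&=(z>lo)&(z<hi);q=P[m]
    r=cv2.minAreaRect((q[:,:2]*1000).astype(np.float32));print(name,len(q),r,cv2.boxPoints(r).round(0).tolist(),np.median(q[:,2]))
# table check
print(np.nanmedian(z[300:330,20:80]),np.nanmedian(z[280:310,130:200]))
E
python3 m.py
```

```text
green 525 [0.46185181 0.2521567  0.09000221] [0.51828017 0.36113581 0.15219017] [[0.466, 0.255, 0.091], [0.495, 0.304, 0.121], [0.516, 0.355, 0.151]]
 top rect ((478.4520568847656, 309.746337890625), (105.87602996826172, 17.20279884338379), 77.16751861572266) [[458.29998779296875, 260.0], [475.1000061035156, 256.20001220703125], [498.6000061035156, 359.5], [481.79998779296875, 363.29998779296875]] zmax [0.14564071 0.14991694 0.15217335]
 pca normal [ 0.84223704 -0.1833637   0.506966  ] axis [-0.24522357 -0.96776778  0.05736654]
blue 804 [0.43380243 0.11714095 0.09000135] [0.49269669 0.22755685 0.15377256] [[0.436, 0.121, 0.091], [0.462, 0.172, 0.132], [0.49, 0.225, 0.152]]
 top rect ((450.89129638671875, 174.81114196777344), (106.39141082763672, 18.02412223815918), 78.62676239013672) [[431.6000061035156, 124.4000015258789], [449.20001220703125, 120.9000015258789], [470.20001220703125, 225.1999969482422], [452.5, 228.6999969482422]] zmax [0.14665549 0.15004263 0.15264977]
 pca normal [ 0.82534392 -0.16680115  0.53943006] axis [ 0.20886381  0.97779317 -0.01721716]
front 782 ((451.58908
[... 299 characters left out ...]
 -347.0], [861.0, -382.0], [900.0, -84.0], [630.0, -49.0]] 0.1287202496229901
batten 969 ((506.05029296875, 0.8845005035400391), (224.70726013183594, 50.57179260253906), 1.3549165725708008) [[393.0, 24.0], [394.0, -27.0], [619.0, -22.0], [618.0, 29.0]] 0.007714071764954422
bowl 934 ((714.4964599609375, 98.92167663574219), (117.8509750366211, 117.17965698242188), 0.4926040470600128) [[655.0, 157.0], [656.0, 40.0], [774.0, 41.0], [773.0, 158.0]] 0.039337336084888874
cup 685 ((690.3197021484375, 304.314453125), (82.81856536865234, 81.4218521118164), 3.266258478164673) [[647.0, 343.0], [651.0, 261.0], [734.0, 266.0], [729.0, 347.0]] 0.09626706262440532
0.0017059858125356708 0.0005933363288468385
```

```bash
cat > m2.py <<'E'
from h import *
from scipy.spatial.transform import Rotation as R
b=dict(np.load('pics/t0.npz'));P=pts(b);z=P[...,2];hsv=cv2.cvtColor(b['frame'],cv2.COLOR_BGR2HSV)
psi=np.radians(-11.6);ex=np.array([np.cos(psi),np.sin(psi),0]);ey=np.array([-ex[1],ex[0],0]);ez=np.array([0,0,1.])
t=np.radians(28);tx=np.cos(t)*ex+np.sin(t)*ez;tz=-np.sin(t)*ex+np.cos(t)*ez
roi=np.zeros(z.shape,bool);roi[215:290,110:250]=1
for n,lo,hi in(('green',45,88),('blue',95,125)):
    m=roi&(hsv[...,0]>lo)&(hsv[...,0]<hi)&(hsv[...,1]>110)&(z>.09)
    q=P[m];q=q[~np.isnan(q).any(1)]
    a=q@np.c_[tx,ey,tz]
    up=a[a[:,2]<np.percentile(a[:,2],99)-.012]
    print(n,'x',np.percentile(up[:,0],[5,25,50,75,95]).round(4),'y',np.percentile(a[:,1],[.5,50,99.5]).round(4),'z',np.percentile(a[:,2],[1,95,99,99.8]).round(4))
# drawer
ps=np.radians(-7.4);dx=np.array([np.cos(ps),np.sin(ps),0]);dy=np.array([-dx[1],dx[0],0])
f=np.array([.444,-.1755,0])
D=np.stack([(P-f)@dx,(P-f)@dy,z],-1)
for X in(.05,.08,.11,.14):
    s=(abs(D[...,0]-X)<.003)&(abs(D[...,1])<.16);o=D[s];o=o[np.argsort(o[:,1])]
    print(X,' '.join('%d:%d'%(v[1]*1000,v[2]*1000) for v in o[::3]))
for Y in(.03,.08,.11):
    s=(abs(D[...,1]-Y)<.003)&(D[...,0]>-.06)&(D[...,0]<.2);o=D[s];o=o[np.argsort(o[:,0])]
    print(Y,' '.join('%d:%d'%(v[0]*1000,v[2]*1000) for v in o[::2]))
E
python3 m2.py
```

```text
green x [0.4285 0.4299 0.4306 0.4312 0.4322] y [0.3467 0.3965 0.45  ] z [-0.1258 -0.0588 -0.0567 -0.056 ]
blue x [0.4292 0.4302 0.4308 0.4316 0.4324] y [0.2092 0.2614 0.3144] z [-0.1259 -0.0577 -0.0561 -0.0554]
0.05 -159:0 -154:1 -131:73 -129:70 -125:26 -125:59 -124:21 -124:61 -123:71 -122:18 -117:18 -114:18 -112:17 -110:15 -106:21 -101:20 -98:19 -96:18 -93:21 -88:19 -84:25 -82:23 -80:22 -77:22 -72:19 -70:20 -65:19 -63:17 -59:19 -57:21 -52:18 -47:27 -46:21 -41:20 -38:23 -33:18 -31:20 -29:17 -26:18 -23:20 -17:20 -15:20 -4:67 -2:68 2:68 3:20 3:37 3:36 7:19 11:21 15:19 18:17 21:20 24:23 28:17 31:18 34:22 37:23 41:16 44:19 48:21 50:21 54:18 58:21 62:19 65:19 68:20 71:23 75:13 79:20 81:19 85:24 89:19 92:20 97:21 99:16 102:19 107:19 110:19 113:22 116:21 123:68 126:69 130:68 131:46 132:2 134:2 137:1 140:2 143:5 147:-2 150:-1 153:1 156:4
0.08 -159:1 -156:2 -129:75 -128:65 -126:71 -125:34 -125:58 -124:66 -124:27 -124:20 -122:18 -119:20 -115:21 -113:13 -107:21 -105:20 -102:21 -100:18 -79:85 -76:86 -73:87 -71:85 -68:79 -63:87 -60:88 -58:87 -56:85 -53:87 -49:85 -46:89 -43:88 -41:86 -38:90 -36:70
[... 3300 characters left out ...]
0 -14:5 -13:7 -11:4 -9:3 -6:0 -4:1 -1:4 1:116 2:116 4:117 6:112 6:114 8:116 10:114 11:112 13:111 19:18 22:20 24:22 27:20 29:21 30:23 32:19 35:19 37:21 40:17 42:21 45:18 46:19 48:18 50:19 53:18 55:22 58:20 60:21 63:24 64:20 66:23 69:17 71:20 74:20 76:24 79:22 79:24 82:18 84:19 87:21 89:23 92:21 95:19 98:17 100:21 101:22 103:18 105:23 108:23 108:21 111:21 113:18 116:20 118:23 119:23 122:18 124:20 127:18 129:20 132:21 134:21 137:23 140:20 141:19 143:17 146:17 148:19 151:19 153:23 156:21 156:19 159:18 162:20 165:20 167:20 169:21 170:124 170:17 172:21 173:124 175:129 176:15 178:124 178:19 179:129 179:131 181:16 181:129 182:129 184:20 184:129 185:128 187:125 190:126 192:127 194:127 197:130 199:127
```

```bash
cat >> h.py <<'E'
from scipy.spatial.transform import Rotation as R
psi=np.radians(-11.6);ex=np.array([np.cos(psi),np.sin(psi),0]);ey=np.array([-ex[1],ex[0],0]);ez=np.array([0,0,1.])
t=np.radians(28);tx=np.cos(t)*ex+np.sin(t)*ez;tz=-np.sin(t)*ex+np.cos(t)*ez
ps=np.radians(-7.4);dx=np.array([np.cos(ps),np.sin(ps),0]);dy=np.array([-dx[1],dx[0],0]);f=np.array([.444,-.1755,0])
def quat(zt,yt): 
    return R.from_matrix(np.c_[np.cross(yt,zt),yt,zt]).as_quat(scalar_first=True)
top=.4227*tx+.400*ey-.0562*tz
G=top-.017*tz
B=f+.092*dx+.0625*dy
E
python3 - <<'E'
from h import *
print(G,B)
for s in(1,-1):
    q=quat(-tz,s*tx)
    for p in(G+.1*tz,G,G+.12*ez): print(s,inverse_kinematics(p,q))
    for s2 in(1,-1): print(' bay',s2,inverse_kinematics(B+[0,0,.08],quat(-ez,s2*dy)))
for s in(1,-1): 
  for X in (-.05,.15): print('push',inverse_kinematics(f+X*dx+.09*ez,quat(-ez,s*dy)))
E
```

```text
[0.47969357 0.3098733  0.13381387] [ 0.54328347 -0.12536975  0.        ]
1 [ 0.82784313 -0.32955967  1.70430799 -0.41523186  1.50579998  1.00248   ]
1 [ 0.74218389 -0.24852505  1.79475106 -0.40414887  1.31465399  0.99243946]
1 [ 0.74218389 -0.26197428  1.59368766 -0.39093484  1.51255579  0.90849001]
 bay 1 [-2.87810681e-01  4.08381472e-04  1.59111779e+00 -4.44089210e-16
  1.55006648e+00 -1.72945264e+00]
 bay -1 [-2.87810681e-01  4.08381472e-04  1.59111779e+00 -4.44089210e-16
  1.55006648e+00  1.41214001e+00]
-1 [ 0.82784313 -0.32955967  1.70430799 -0.41523186  1.50579998 -2.13911266]
-1 [ 0.74218389 -0.24852505  1.79475106 -0.40414887  1.31465399 -2.14915319]
-1 [ 0.74218389 -0.26197428  1.59368766 -0.39093484  1.51255579 -2.23310264]
 bay 1 [-2.87810681e-01  4.08381472e-04  1.59111779e+00 -4.44089210e-16
  1.55006648e+00 -1.72945264e+00]
 bay -1 [-2.87810681e-01  4.08381472e-04  1.59111779e+00 -4.44089210e-16
  1.55006648e+00  1.41214001e+00]
push [-4.84259163e-01 -3.68730931e-01  1.89761166e+00 -4.44089210e-16
  1.61271193e+00 -1.92590113e+00]
push [-3.72066608e-01  1.72204183e-01  1.39151504e+00 -4.44089210e-16
  1.57787343e+00 -1.81370857e+00]
push [-4.84259163e-01 -3.68730931e-01  1.89761166e+00 -4.44089210e-16
  1.61271193e+00  1.21569153e+00]
push [-3.72066608e-01  1.72204183e-01  1.39151504e+00 -4.44089210e-16
  1.57787343e+00  1.32788408e+00]
```

```bash
python3 - <<'E'
from h import *
move_to(G+.1*tz,quat(-tz,tx))
snap('wrist','w1');s=state();print(s['time'],s['ee_pos']-(G+.1*tz))
E
```

```text
1.2083 [-0.00017966  0.00071794  0.00011995]
```

View pics/w1.png

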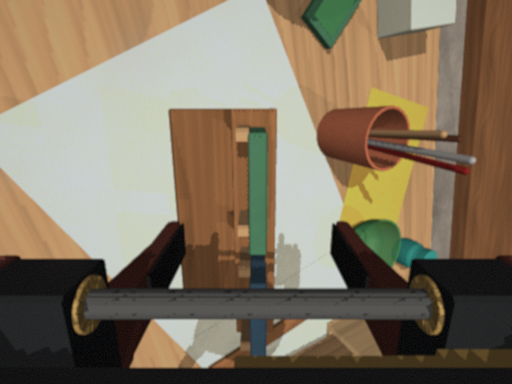

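The wrist view shows the tile edge-on at u≈248–267, midway between the fingers (≈165–350), spanning v≈128–255. The long-axis centring comes next from the wrist depth, then the grasp.

```bash
python3 - <<'E'
from h import *
b=dict(np.load('pics/w1.npz'));P=pts(b);hsv=cv2.cvtColor(b['frame'],cv2.COLOR_BGR2HSV)
m=(hsv[...,0]>45)&(hsv[...,0]<92)&(hsv[...,1]>100);m[:,:235]=0;m[:,280:]=0;m[:115]=0;m[262:]=0
q=P[m];q=q[~np.isnan(q).any(1)]@np.c_[tx,ey,tz]
n=q[q[:,2]>-.062]
print(len(n),np.percentile(n,[1,50,99],axis=0).round(4).tolist(),'expect .4227 .345-.455 -.0562')
E
```

```text
28 [[0.4154, 0.3565, -0.0614], [0.4278, 0.4146, -0.0601], [0.4286, 0.4556, -0.0583]] expect .4227 .345-.455 -.0562
```

```bash
python3 - <<'E'
from h import *
move_l(G,.1); close(); hold(.2); s=state();print(s['time'],s['finger_gap'],s['ft_force'])
move_l(G+.05*ez,.08); move_l(G+.14*ez,.15)
hold(.3);s=state();print(s['time'],s['finger_gap'],s['ft_force'],s['ee_pos'])
move_to(B+.30*ez,quat(-ez,-dy));hold(.3)
snap('scene','s1');w=snap('wrist','w2');snap('top','t1');s=state();print(s['time'],s['finger_gap'],s['ft_force'],s['ee_pos'])
a=cv2.imread('pics/s1.png');cv2.imwrite('pics/c1.png',cv2.resize(np.hstack([a[:,60:400],w['frame'][:,60:400]]),None,fx=1.1,fy=1.1))
E
```

```text
3.6583 0.016173848491075712 [-0.53574995  0.57103357  0.15684843]
5.4833 0.016101359251332235 [ 0.30176232 -0.32409154 -2.9412301 ] [0.4795133  0.30973358 0.27276431]
7.5583 0.015960455542495502 [ 0.65827111  0.04624218 -3.91698287] [ 0.54332402 -0.12507006  0.30000769]
```

View pics/c1.png

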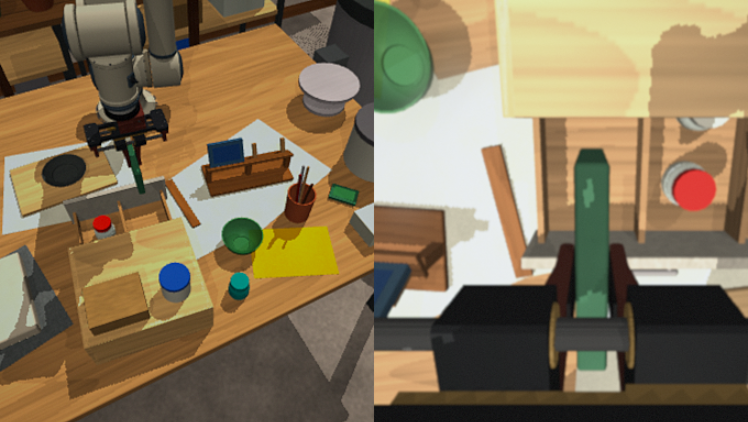

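The tile is held (gap 16 mm), lined up with the bay in the wrist crop (x≈575–610), and the blue tile is still on the easel. I'll check its tilt and offset in the hand from depth.

```bash
python3 - <<'E'
from h import *
for f_,box in(('w2',(120,345,180,260)),('s1',(100,180,150,220)),('t1',(0,384,0,512))):
    b=dict(np.load('pics/'+f_+'.npz'));P=pts(b);hsv=cv2.cvtColor(b['frame'],cv2.COLOR_BGR2HSV)
    m=(hsv[...,0]>45)&(hsv[...,0]<92)&(hsv[...,1]>80);m&=(abs(P[...,0]-B[0])<.08)&(abs(P[...,1]-B[1])<.06)&(P[...,2]>.2)
    q=P[m]-B;D=np.c_[q@dx,q@dy,q[:,2]]
    print(f_,len(D))
    if len(D)<10: continue
    print(np.percentile(D,[1,50,99],axis=0).round(4).tolist())
    for lo in np.arange(-.06,.06,.02):
        e=D[(D[:,0]>=lo)&(D[:,0]<lo+.02)]
        if len(e)>4: print('  x%.2f'%lo,len(e),'y',np.percentile(e[:,1],[2,98]).round(4),'z',np.percentile(e[:,2],[2,98]).round(4))
E
```

```text
w2 4779
[[-0.049, -0.0075, 0.2715], [0.0198, 0.0001, 0.3132], [0.0573, 0.008, 0.3149]]
  x-0.06 365 y [-0.0066  0.0069] z [0.3119 0.3144]
  x-0.04 20 y [-0.0052  0.0068] z [0.3132 0.3143]
  x-0.02 910 y [-0.0075  0.008 ] z [0.3116 0.3145]
  x0.00 1108 y [-0.0076  0.008 ] z [0.3114 0.3165]
  x0.02 1092 y [-0.0069  0.0071] z [0.312  0.3146]
  x0.04 1284 y [-0.0066  0.0069] z [0.265  0.3143]
s1 323
[[-0.0409, -0.0344, 0.2462], [0.0319, -0.0006, 0.3136], [0.0591, 0.0326, 0.4717]]
  x-0.06 5 y [-0.0026  0.0054] z [0.311  0.3158]
  x-0.04 27 y [-0.0067  0.0068] z [0.3124 0.3168]
  x-0.02 35 y [-0.0158  0.0218] z [0.3119 0.4115]
  x0.00 48 y [-0.0291  0.0319] z [0.3016 0.4717]
  x0.02 77 y [-0.0436  0.0312] z [0.3079 0.4717]
  x0.04 130 y [-0.0084  0.0064] z [0.2456 0.3165]
t1 0
```

The tile is level, centred and upright, with its top 13.5 mm above the TCP. I'll lower it until it touches the floor and release.

```bash
python3 - <<'E'
from h import *
move_l(B+.11*ez,.12); move_l(B+.087*ez,.04); hold(.2); f0=state()['ft_force'][2]
z=.087
while z>.076:
    z-=.001; move_l(B+z*ez,.02); fz=state()['ft_force'][2]
    if fz-f0>2.5: break
hold(.3);s=state();print(s['time'],z,f0,s['ft_force'],s['ee_pos'])
gripper_open();hold(.3);s=state();print(s['time'],s['finger_gap'],s['ft_force'])
w=snap('wrist','w3');a=snap('scene','s3')
cv2.imwrite('pics/c3.png',np.vstack([cv2.resize(a['frame'][140:260,90:250],None,fx=2.5,fy=2.5,interpolation=2),cv2.resize(w['frame'],(400,300))]))
E
```

```text
12.2667 0.07999999999999999 -3.0028798444409612 [-0.34274636  1.04012921  2.93380409] [ 0.54358472 -0.12539923  0.08065018]
13.75 0.08804621541031342 [-0.15045863  0.36345138 -0.05747113]
```

View pics/c3.png

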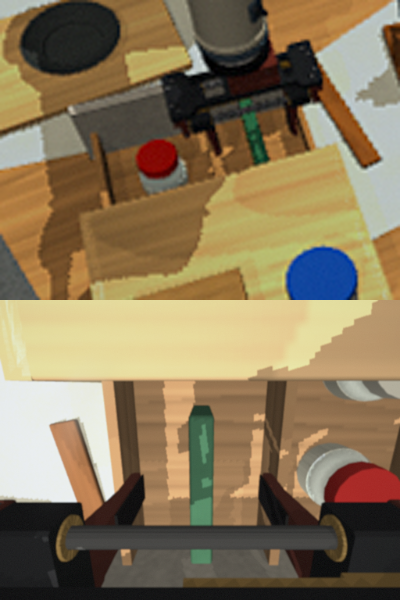

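The tile stands on its own with the fingers clear: it is at (200,485) in the wrist half of the picture, upright and parallel to the walls. Next I'll withdraw and push the drawer.

```bash
python3 - <<'E'
from h import *
q=quat(-ez,-dy)
move_l(B+.25*ez,.12)
move_to(f-.05*dx+.25*ez,q); close()
move_l(f-.04*dx+.09*ez,.15); hold(.2); f0=state()['ft_force'].copy()
F=lambda:(state()['ft_force']-f0)@dx
X=-.04
while X<-.002 and abs(F())<1: X+=.003; move_l(f+X*dx+.09*ez,.03)
print('contact X',X,F(),state()['time'])
c=X
while X<c+.138: 
    X+=.046; move_l(f+X*dx+.09*ez,.06); print(X,F())
w=snap('scene','s4');print(state()['time'])
while X<c+.175:
    X+=.002; move_l(f+X*dx+.09*ez,.02)
    if abs(F())>10: break
hold(.3);print('end',X,F(),state()['time'])
move_l(f+(X-.05)*dx+.09*ez,.08); move_l(f+(X-.06)*dx+.25*ez,.15)
move_to(np.array([.35,-.05,.35]),q);hold(.3)
a=snap('scene','s5');b=snap('top','t5');print(state()['time'])
cv2.imwrite('pics/c5.png',np.hstack([cv2.resize(a['frame'][120:330,90:370],None,fx=1.4,fy=1.4),cv2.resize(b['frame'][70:280,100:460],None,fx=1.1,fy=1.4)]))
P=pts(b);z=P[...,2];D=np.stack([(P-f)@dx,(P-f)@dy,z],-1)
m=(z>.106)&(z<.12)&(abs(D[...,1])<.13)&(D[...,0]>-.1)&(D[...,0]<.2);print('front X',np.nanpercentile(D[m][:,0],[2,50,98]),m.sum())
m=(z>.122)&(z<.134)&(abs(D[...,1])<.13)&(D[...,0]>.1)&(D[...,0]<.3);print('face X',np.nanpercentile(D[m][:,0],[.5,2]))
E
```

```text
contact X -0.022 -1.3110086396911687 20.3417
0.024 -0.39695680540580475
0.07 -0.7731872578228289
0.116 -0.2855935673941399
0.162 -91.88810568377802
24.0583
end 0.162 -90.94999464495606 24.3583
27.7667
front X [0.15341943 0.16047156 0.16841401] 697
face X [0.16877621 0.17044681]
```

View pics/c5.png

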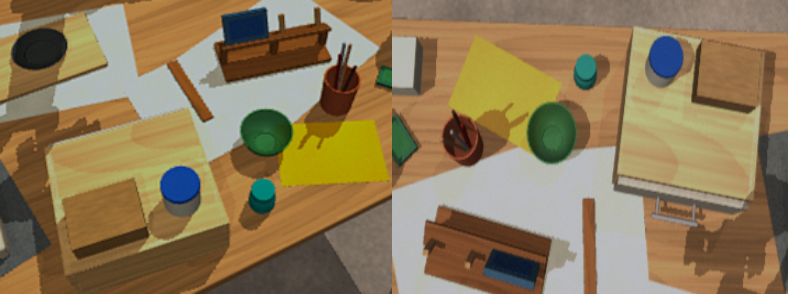

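```bash
python3 - <<'E'
from h import *
s=state();print(s['time'],s['ft_force']);job_done()
E
```

```text
27.7667 [-0.4298887   0.02323907 -0.54421509]
the job is handed in; nothing more can be done
```

I put the green tile away, shut the drawer and handed the job in at 27.8 s; no verdict came back. I never saw the tile or the jars after the drawer was shut.

**What I did:** I gripped the green tile by its upper edge on the easel and lifted it off. I stood it on its long edge in the left compartment, lengthwise along the drawer's travel so the push could not topple it. Then I let go, pushed the drawer shut and moved the arm clear.

**What the checks showed**
- **Before shutting:** the picture after release showed the tile upright and free of the fingers, and the drawer still about 0.155 m open by my measurement from the first pictures.
- **After shutting:**
  - In depth, the front's outer face is about 15–16 mm before the cabinet's face, which is the shut position.
  - The blue tile, bowl, batten and tool cup look unmoved in the final pictures. I judged that by eye and did not measure it.
  - The arm was clear, with wrist force near zero.

**What went wrong or is unknown**
- **Push force:** the last push step overran the drawer's stop because my step loop ran one step too far. I read about 92 N at the wrist. That is below the 120 N limit, but I sampled it only after the move, so the peak could have been higher.
- **Tile and jars:** the jars were upright when last seen, before the push. I expect them and the tile to be still standing because the drawer moved slowly (about 0.06 m/s), but I did not reopen it to check.

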